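Sort the oddments by the sink

TASK

Sort the small things at the front of the worktop: stand the egg cup and the salt shaker upright in the oblong wooden tray, stand both loose corks on end in the round dish, and lay the bar of soap that lies among them flat and lengthwise in the middle of the slatted soap dish, between its end lips. Leave the little corked bottle and the small round tin with the red lid standing where they are.

Things in the scene. Friction and masses are not known exactly. Their poses are not given: they have to be found in the camera images.
- egg_cup: Loose cream egg cup on a foot, 49 mm across the bowl and 60 mm high, round; about 60 g. Origin: centre of its underside, z up. The solid bowl can be pinched 40 to 50 mm above the underside.
- salt_shaker: Loose glass salt shaker with a tin cap, round, 42 mm across, 74 mm high; the glass body is 56 mm high, the cap above it 32 mm wide; about 90 g. Origin: centre of its underside, z up.
- cork_a: Loose bottle cork standing on end, 22 mm across, 30 mm high, 15 g. Origin: centre of its underside, z up. It is just like the other cork and goes to the same dish.
- cork_b: Loose bottle cork standing on end, 22 mm across, 30 mm high, 15 g. Origin: centre of its underside, z up. It is just like the other cork and goes to the same dish.
- soap_bar: Loose worn bar of yellow soap lying flat among the small things near the front of the worktop (any other soap in the room is out of the way and belongs to the room): 52 mm along its x, 82 mm along its y, 26 mm high, about 120 g. Origin: centre of its underside, z up. Pinch it across the 52 mm.
- table_tray: Oblong wooden tray, fixed where it stands: 92 mm along its x, 162 mm along its y (190 mm with the small grips at the ends), one undivided space 80 x 150 mm inside, rim 16 mm high, floor 6 mm thick. Origin: centre of the underside, z up. There is room for two things side by side along y (38 mm either way from the middle).
- round_dish: Shallow round white dish, fixed where it stands: 118 mm across the rim, flat floor 98 mm across and 5 mm thick, rim 16 mm high. Origin: centre of the underside, z up. Two corks stand well 24 mm either way from the middle.
- soap_dish: Slatted wooden soap dish, fixed where it stands: 80 mm along its x, 126 mm along its y; five slats with level tops 14 mm above the underside, and at the two y ends a lip 22 mm high with 106 mm between the lips; the long sides are open. Origin: centre of the underside, z up. The soap lies with its 82 mm length along the dish's y, between the lips.
- ink_bottle: Loose small blue-grey glass bottle with a cork in it, 48 mm across, 66 mm high; not part of the sorting, to be left standing. Origin: centre of its underside, z up.
- salve_tin: Loose small round tin with a dark red lid, 50 mm across, 18 mm high; not part of the sorting, to be left where it is. Origin: centre of its underside, z up.

How it is judged:
At the end, for the whole second after the job is handed in: Egg cup and shaker upright (0.12 rad) on the tray's floor; both corks upright on the dish's floor; soap flat on the slats, centred within 15 mm in x and y, lengthwise within 0.25 rad; all released and at rest; bottle and round tin upright and within 20 mm of their start (x of egg_cup in the frame of table_tray between -0.04 and 0.04 m and y of egg_cup in the frame of table_tray between -0.075 and 0.075 m and z of egg_cup in the frame of table_tray between 0.003 and 0.01 m and angle between each of egg_cup, salt_shaker, cork_a, cork_b, ink_bottle, salve_tin's own z axis and vertical below 0.12 rad and linear speed of each of egg_cup, salt_shaker, cork_a, cork_b, soap_bar below 0.02 m/s and angular speed of each of egg_cup, salt_shaker, cork_a, cork_b, soap_bar below 0.3 rad/s and x of salt_shaker in the frame of table_tray between -0.04 and 0.04 m and y of salt_shaker in the frame of table_tray between -0.075 and 0.075 m and z of salt_shaker in the frame of table_tray between 0.003 and 0.01 m and horizontal distance between each of cork_a, cork_b and round_dish below 0.046 m and z of cork_a in the frame of round_dish between 0.002 and 0.009 m and z of cork_b in the frame of round_dish between 0.002 and 0.009 m and x of soap_bar in the frame of soap_dish between -0.015 and 0.015 m and y of soap_bar in the frame of soap_dish between -0.015 and 0.015 m and z of soap_bar in the frame of soap_dish between 0.011 and 0.018 m and angle between the y axis of soap_bar and the y axis of soap_dish, either way round below 0.25 rad and angle between the z axis of soap_bar and the z axis of soap_dish, either way round below 0.12 rad and distance of each of ink_bottle, salve_tin from where it was at the start of the episode below 0.02 m); the robot touches nothing.
It fails at once if the ink bottle is shifted by more than 20 mm or tipped (distance of ink_bottle from where it was at the start of the episode above 0.02 m or angle between ink_bottle's own z axis and vertical above 0.3 rad).
It fails at once if the salve tin is shifted by more than 20 mm or tipped (distance of salve_tin from where it was at the start of the episode above 0.02 m or angle between salve_tin's own z axis and vertical above 0.3 rad).
It also fails if it takes over 128 s, if anything falls off the work surface, if the arm or the gripper's body presses on something with over 40 N, if the wrist force passes 120 N, or if a joint passes its speed limit or range.

ROBOT

A 6-joint arm with a two-finger parallel gripper is mounted at the origin on a cart in front of the work surface, level with it; the furniture and walls round the work are solid. World frame = base frame: x ahead of the robot, y to its left, z up, the work surface at z = 0. Lengths are in m, angles in rad, forces in N, time in s.
With the tool pointing down it reaches from about 0.35 to 0.8 m from the base axis. Payload 7.3 kg.
Tool frame: the origin (TCP) lies between the finger pads; the fingertips stand 25 mm ahead of it and the grasp point (between the pads) lies 6 mm ahead of it (r.tip_extent is the distance from the TCP to the fingertips, in m); z points along the fingers, y is the line along which they close (so a half turn about z gives the same grasp; the last joint's range is limited). The gripper opens to 85 mm and grips with 20 to 120 N. Pads are 22 mm wide; open, the fingers measure 114 mm over their backs; the gripper's body (76 mm by 85 mm) begins 54 mm behind the grasp point. The pads swing forward as they close: fully open they stand 13 mm farther back than shut.
Start: joints at [-1.468, 0.342, 1.524, -0, 1.275, -0.146], TCP at [0.129, -0.509, 0.256] pointing down, gripper open.
Joint ranges: [-2.53, 2.53], [-0.77, 2.02], [0.04, 2.7], [-1, 4.14], [0.28, 2.66], [-3.11, 3.11]. Speed limits (rad/s): [2.57, 2.57, 3.14, 3.14, 3.14, 3.14].

INTERFACE

Orientations are given as a unit quaternion [x, y, z, w].
In Python, from workcell import r, command_gripper, optics gives the robot as it stands. The module is installed in compiled form; this text tells all that it offers. Calls block until the motion is done:
- r.reach(position, orientation): joint-space move of the TCP to a pose.
- r.move_straight(position, orientation=None, speed=0.15, max_force=None): straight line of the TCP; orientation=None keeps the orientation; speed is the mean speed in m/s. With max_force (N) it stops when the force on the tool has changed by that much, and returns True; else False.
- r.movej(angles): joint-space move.
- command_gripper(opening, force=None): finger opening in m; force is the grip in N (None keeps the last); returns when the fingers have stopped.
- r.hold(seconds).
- r.solve_ik(position, orientation): joint angles nearest the present ones, or None.
- r.read_state(): the state.
- optics.get_image(name): name is "scene" or "top" or "wrist"; returns (picture, depth): 384x512x3 uint8, red, green, blue; 384x512 float32, m along the optical axis (not along the pixel's ray), 0 where there is no reading.
- optics.camera_model(name): a dict with "K" (3x3 intrinsics, pixels), "R" (3x3) and "t" (3): a world point X has camera coordinates R X + t; the wrist camera has in their place "tool_from_camera" (4x4, takes a point from camera to tool coordinates, whose origin is the TCP and whose axes are the flange's). Camera axes: x right, y down, z forward; pixel columns grow to the right and rows downward; lengths in m; the calibration is good to about 2 mm. A picture is of the moment at which its call begins: read the wrist's pose just before it. camera_model takes no time and is no camera call.
A pose or a line that the arm cannot do raises r.PlanningError and nothing moves.
- r.finish_job(): hands the job in; it is judged then, once.
The state is a dict: "time_s": time; "joint_positions": joint angles; "dq": joint speeds; "tau": joint torques, N m; "eef_pos": TCP position; "eef_rot": TCP orientation; "contact_force": force on the tool from outside, world axes, zero at the start; "torque": the same for the moment, N m; "grip_width": finger opening in m; "grip_force": force on a finger pad.
Only numpy, scipy, OpenCV 4.12 (cv2) and the standard library are available. Lean on these libraries where they do the work, as an engineer would, in place of code of your own. Each camera call takes 0.05 s, during which the arm holds its last target. There are 200 camera calls.

## Working session

There is one attempt and no reset: what is moved stays moved. The work goes in short steps, each a Python script; the robot and the scene stay as the last script left them, time stands still between calls to the robot, and variables do not carry over. Pictures are saved under pics/ and viewed, at most 14 in all, crops included, and the job is handed in when it is done.

```bash
mkdir -p pics; ls; python3 - <<'E'
from workcell import r, optics
import cv2, numpy as np
for n in ("top","scene"):
    im,d=optics.get_image(n); cv2.imwrite(f"pics/{n}0.png",cv2.resize(im[:,:,::-1],(800,600))); np.savez(f"{n}0.npz",im=im,d=d)
    m=optics.camera_model(n); print(n,m["K"],-m["R"].T@m["t"],m["R"])
print(r.read_state()["time_s"],r.read_state()["eef_rot"],optics.camera_model("wrist"))
E
```

```text
pics
top [[366.45662957   0.         254.31641302]
 [  0.         366.45662957 195.60428058]
 [  0.           0.           1.        ]] [ 0.34489904 -0.00299018  1.1443769 ] [[ 0.01277936 -0.9998968   0.00656346]
 [-0.98733565 -0.01365632 -0.15805641]
 [ 0.15812973 -0.00446048 -0.98740827]]
scene [[379.87252961   0.         259.85176475]
 [  0.         379.87252961 187.24268027]
 [  0.           0.           1.        ]] [0.04675379 0.67989483 0.56939188] [[-0.81901768 -0.57364301 -0.01198883]
 [-0.29373671  0.43714804 -0.85007078]
 [ 0.49287806 -0.69270144 -0.52653198]]
0.1 [ 9.92272427e-01  1.24076635e-01  2.38236647e-05 -6.47735079e-04] {'K': array([[293.6420893 ,   0.        , 250.95696339],
       [  0.        , 293.6420893 , 188.71594612],
       [  0.        ,   0.        ,   1.        ]]), 'tool_from_camera': array([[ 3.17937832e-05, -9.58702486e-01, -2.84410870e-01,
         7.25233233e-02],
       [ 9.99999928e-01,  1.38100580e-04, -3.53726243e-04,
        -3.74183281e-04],
       [ 3.78395535e-04, -2.84410838e-01,  9.58702421e-01,
        -1.18049967e-01],
       [ 0.00000000e+00,  0.00000000e+00,  0.00000000e+00,
         1.00000000e+00]])}
```

View pics/top0.png

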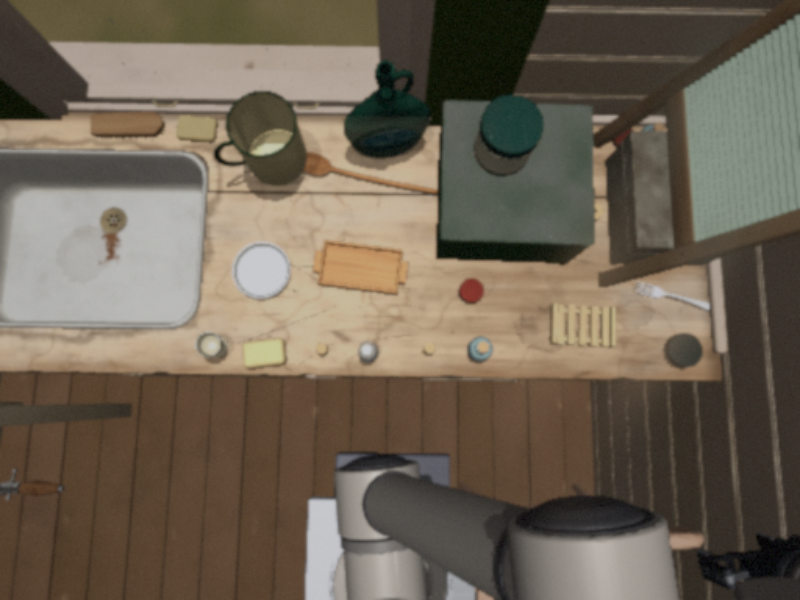

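View pics/scene0.png

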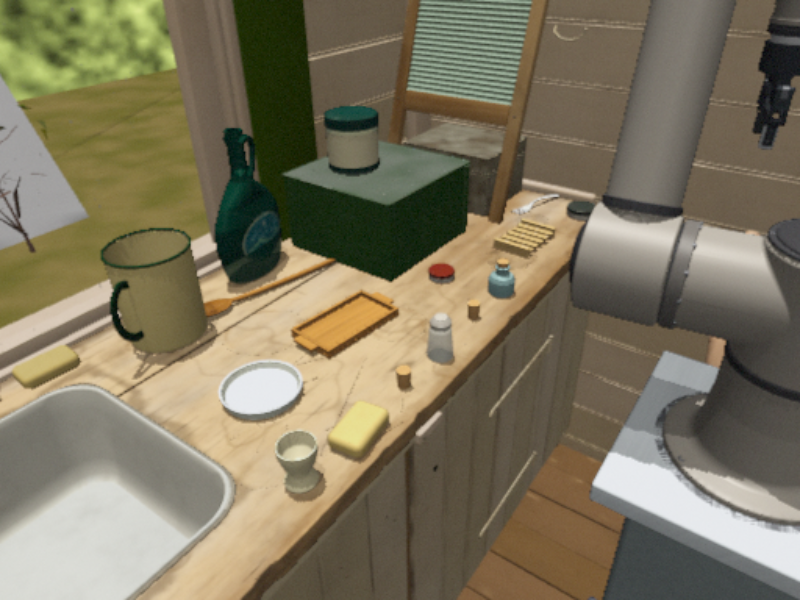

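Top view (800×600): egg cup (211,346), soap (264,353), corks (321,349) and (428,349), shaker (368,351), bottle (480,348), tin (471,291), dish (262,271), tray (361,268), soap dish (584,325). The scene view shows everything standing and a frame foot behind the soap dish.

```bash
cat > meas.py <<'E'
import numpy as np, cv2
from workcell import optics
def cloud(n,im,d):
    m=optics.camera_model(n); v,u=np.indices(d.shape)
    c=np.stack([u,v,np.ones_like(u)],-1)@np.linalg.inv(m["K"]).T*d[...,None]
    return (c-m["t"])@m["R"]
E
python3 - <<'E'
from meas import *
f=np.load("top0.npz"); im,d=f["im"],f["d"]; P=cloud("top",im,d)
def at(u,v): return P[int(v*.64),int(u*.64)].round(3)
print("table",at(300,320),at(400,320),at(550,290),at(660,325))
B=dict(egg=(190,230,325,372,.045),soap=(235,295,332,375,.015),corkA=(308,334,336,362,.015),shaker=(350,386,332,370,.03),corkB=(416,442,336,362,.015),ink=(460,500,328,370,.03),tin=(452,490,272,308,.009),dish=(225,298,235,305,.010),tray=(305,415,235,300,.010),sdish=(545,625,300,352,.009))
for k,(a,b,c,e,z) in B.items():
    s=(slice(int(c*.64),int(e*.64)),slice(int(a*.64),int(b*.64)))
    p=P[s].reshape(-1,3); p=p[(d[s].ravel()>0)&(p[:,2]>z)&(p[:,2]<.1)]
    if k in("egg","shaker","ink"): p=p[p[:,2]>np.percentile(p[:,2],90)-.01]
    (cx,cy),(w,h),an=cv2.minAreaRect((p[:,:2]*1000).astype(np.float32))
    print(k,len(p),"mean",p.mean(0).round(3),"box",p.min(0).round(3),p.max(0).round(3),"rect",round(cx),round(cy),round(w),round(h),round(an,1))
# height obstacles near soap dish
s=P[int(255*.64):int(355*.64):6,int(530*.64):int(720*.64):8]
for row in s: print(" ".join("%3d"%(q[2]*1000) for q in row), row[0].round(2),row[-1].round(2))
E
```

```text
table [ 0.499  0.188 -0.003] [ 0.502 -0.014 -0.003] [ 0.567 -0.319 -0.003] [ 0.496 -0.538 -0.001]
egg 75 mean [0.442 0.354 0.056] box [0.417 0.327 0.05 ] [0.465 0.376 0.062] rect 441 351 48 47 32.3
soap 446 mean [0.429 0.252 0.024] box [0.399 0.212 0.015] [0.458 0.296 0.032] rect 429 253 52 82 8.0
corkA 45 mean [0.439 0.139 0.028] box [0.428 0.129 0.02 ] [0.449 0.15  0.033] rect 439 140 20 20 25.0
shaker 86 mean [0.433 0.049 0.07 ] box [0.417 0.036 0.064] [0.447 0.066 0.076] rect 433 49 29 29 34.9
corkB 41 mean [ 0.443 -0.071  0.029] box [ 0.433 -0.081  0.025] [ 0.452 -0.063  0.034] rect 443 -72 19 19 88.3
ink 47 mean [ 0.442 -0.17   0.063] box [ 0.432 -0.18   0.055] [ 0.454 -0.16   0.07 ] rect 443 -170 20 20 45.2
tin 204 mean [ 0.56  -0.156  0.017] box [ 0.536 -0.179  0.009] [ 0.584 -0.132  0.024] rect 560 -155 47 48 89.9
dish 189 mean [0.6   0.272 0.014] box [0.54 0.21 0.01] [0.653 0.326 0.022] rect 596 268 114 115 2.9
tray 428 mean [0.606 0.069 0.014] box [ 0.553 -0.025  0.01 ] [0.662 0.165 0.021] rect 606 69 190 93 83.6
sdish 781 mean [ 0.493 -0.379  0.015] box [ 0.451 -0.441  0.
[... 498 characters left out ...]
  1   2   2   5  13   0   0  -1  24 [ 0.56 -0.28  0.  ] [ 0.56 -0.65  0.02]
 -1  -7   0   0  -1   1  -1  -1   0  -4  -2   1   1  13   8  23 [ 0.54 -0.28 -0.  ] [ 0.54 -0.64  0.02]
  0   4  22   9  13  13  13   2   2   2   0  -1  -2  -1   3  26 [ 0.52 -0.28 -0.  ] [ 0.52 -0.64  0.03]
 -1  -1  21   0  10  13  12   0   0   0   0  -1  -3  -3   0  21 [ 0.5  -0.28 -0.  ] [ 0.5  -0.64  0.02]
  2   4  22   0  15  11  12  -1  -6   2   2  -1  -2  -1   1  21 [ 0.48 -0.27  0.  ] [ 0.49 -0.64  0.02]
  5  -5  23   7  12 1144   9  -5   3  -3   0   2  18  21  -1  19 [ 0.46 -0.27  0.01] [ 0.47 -0.64  0.02]
 -2   0   0   0   1  -1   0  -1   1   1   3  16  22  21   2  21 [ 0.45 -0.27 -0.  ] [ 0.45 -0.64  0.02]
```

All sizes and heights match the given ones. Now the pick/place helper, checking IK for both wrist choices and then starting with cork A.

```bash
cat > pp.py <<'E'
import numpy as np
from workcell import r, command_gripper, optics
TIP=0.025; ZT=0.20
def quat(close):                 # closing line at angle `close` (rad), tool down, tool x at close+SGN*90deg
    p=close+SGN*np.pi/2; return [np.cos(p/2),np.sin(p/2),0,0]
SGN=-1
def pick(xy,close,tip,op,force):
    q=quat(close); command_gripper(op)
    r.reach([*xy,ZT],q)
    print("down stop",r.move_straight([*xy,tip+TIP],q,speed=.15,max_force=12))
    command_gripper(0.0,force); s=r.read_state(); print("grip",s["grip_width"].round(4) if hasattr(s["grip_width"],"round") else s["grip_width"],s["grip_force"],s["eef_pos"])
    r.move_straight([*xy,ZT],q,speed=.2); print("held",r.read_state()["grip_width"])
def place(xy,close,tip,op,floor):
    q=quat(close); r.reach([*xy,ZT],q); z=tip+floor+TIP
    r.move_straight([*xy,z+.02],q,speed=.2)
    print("touch",r.move_straight([*xy,z-.003],q,speed=.03,max_force=5),r.read_state()["eef_pos"][2]-z)
    command_gripper(op); r.hold(.2)
    r.move_straight([*xy,ZT],q,speed=.2); print("t",r.read_state()["time_s"])
a=np.deg2rad
E
python3 - <<'E'
import pp; from pp import *
print(r.tip_extent)
L=[("egg",(.441,.353),0,.06),("soap",(.429,.252),a(8),.04),("corkA",(.439,.139),0,.04),("sd",(.494,-.377),a(-2.7),.05),("tr",(.61,.107),0,.08),("dish",(.596,.292),0,.05),("sdup",(.494,-.377),a(-2.7),.2),("eggup",(.441,.353),0,.2)]
for s in(1,-1):
    pp.SGN=s
    for n,xy,c,z in L:
        j=r.solve_ik([*xy,z],quat(c)); print(s,n,None if j is None else np.round(j,2))
E
```

```text
0.025
1 egg [ 0.54  0.64  1.64 -0.    0.87  0.54]
1 soap [ 0.38  0.58  1.85 -0.    0.71  0.24]
1 corkA [ 0.14  0.54  1.95 -0.    0.66  0.14]
1 sd [-0.78  0.73  1.47 -0.    0.94 -0.73]
1 tr [ 0.05  0.69  1.46 -0.    1.    0.05]
1 dish [ 0.34  0.79  1.33 -0.    1.02  0.34]
1 sdup [-0.78  0.56  1.32 -0.    1.25 -0.73]
1 eggup [ 0.54  0.46  1.5  -0.    1.18  0.54]
-1 egg [ 0.54  0.64  1.64 -0.    0.87 -2.6 ]
-1 soap [ 0.38  0.58  1.85 -0.    0.71 -2.9 ]
-1 corkA [ 0.14  0.54  1.95 -0.    0.66 -3.  ]
-1 sd [-0.78  0.73  1.47 -0.    0.94  2.41]
-1 tr [ 0.05  0.69  1.46 -0.    1.   -3.09]
-1 dish [ 0.34  0.79  1.33 -0.    1.02 -2.8 ]
-1 sdup [-0.78  0.56  1.32 -0.    1.25  2.41]
-1 eggup [ 0.54  0.46  1.5  -0.    1.18 -2.6 ]
```

```bash
sed -i 's/^SGN=-1/SGN=1/' pp.py; python3 - <<'E'
from pp import *
r.reach([.439,.0,.25],quat(0))
pick((.439,.139),0,.008,.06,20)
place((.596,.292),0,.008,.042,.005)
E
```

```text
down stop False
grip 0.02131777746092721 20.691480338573456 [0.43928959 0.13909499 0.03350619]
held 0.02098282805301154
touch True 7.873968457425273e-05
t 9.7833
```

```bash
python3 - <<'E'
from pp import *
pick((.443,-.072),0,.008,.06,20)
place((.596,.244),0,.008,.042,.005)
pick((.433,.049),0,.018,.075,25)
place((.602,.031),0,.018,.065,.006)
import cv2
im,d=optics.get_image("top"); cv2.imwrite("pics/top1.png",im[90:260,100:420,::-1].repeat(2,0).repeat(2,1))
im,d=optics.get_image("scene"); cv2.imwrite("pics/sc1.png",im[:,:,::-1])
E
```

```text
down stop False
grip 0.02113475616027327 20.670213103294373 [ 0.44328564 -0.07210988  0.03353227]
held 0.02125740301960884
touch True 6.912473179154083e-05
t 18.55
down stop False
grip 0.03597088366649415 24.527810130966827 [0.43321087 0.04897095 0.04372385]
held 0.03606065868273689
touch True 0.0007820754965722557
t 26.1833
```

View pics/sc1.png

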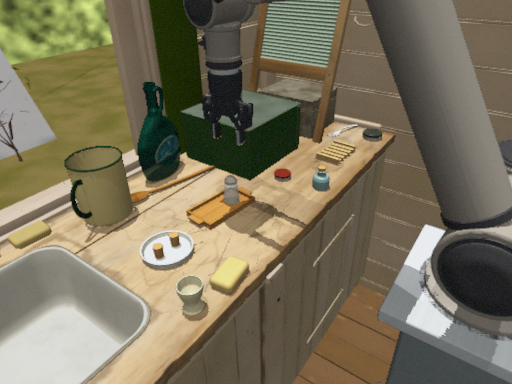

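Corks stand in the dish at (158,251) and (174,239), and the shaker is upright in the tray at (231,190). Next: egg cup, then soap.

```bash
python3 - <<'E'
from pp import *
pick((.4415,.353),0,.023,.08,25)
place((.610,.107),0,.023,.068,.006)
pick((.429,.253),a(8),.004,.08,30)
import cv2
im,d=optics.get_image("scene"); cv2.imwrite("pics/sc2.png",im[:,:,::-1])
E
```

```text
down stop False
grip 0.04753071755492688 25.197131749300752 [0.44170885 0.35330545 0.04883021]
held 0.04719180021154838
touch True 0.0007442163100012042
t 34.3667
down stop False
grip 0.0504373742045599 31.26567623578012 [0.42931695 0.25317202 0.02984379]
held 0.05075747425958591
```

View pics/sc2.png

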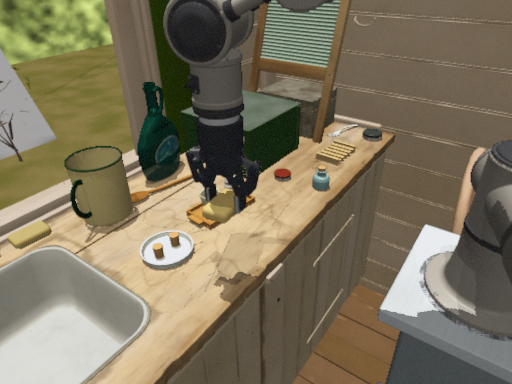

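The soap is held level between the pads (222,205). Now to the soap dish by way of a safe waypoint.

```bash
python3 - <<'E'
from pp import *
r.reach([.43,-.2,.22],quat(0))
place((.494,-.377),a(-2.7),.004,.075,.014)
r.reach([.43,-.1,.35],quat(0))
r.reach([.35,-.35,.35],quat(0))
import cv2; from meas import cloud
im,d=optics.get_image("top"); cv2.imwrite("pics/top3.png",cv2.resize(im[120:260,110:430,::-1],(800,350)))
P=cloud("top",im,d)
def rect(m): 
    p=P[m]; return len(p),p.mean(0).round(3),cv2.minAreaRect((p[:,:2]*1000).astype(np.float32))
X,Y,Z=P[...,0],P[...,1],P[...,2]; ok=d>0
print("soap",rect(ok&(abs(X-.494)<.06)&(abs(Y+.377)<.08)&(Z>.030)&(Z<.06)))
print("tops",[ (k,rect(ok&(np.hypot(X-x,Y-y)<.035)&(Z>z)&(Z<.1))[:2]) for k,x,y,z in [("egg",.61,.107,.05),("sh",.602,.031,.06),("c1",.596,.292,.025),("c2",.596,.244,.025),("ink",.442,-.17,.055),("tin",.56,-.156,.009)]])
im,d=optics.get_image("scene"); cv2.imwrite("pics/sc3.png",im[:,:,::-1])
E
```

```text
touch True 0.0008331943373270367
t 43.7
soap (443, array([ 0.494, -0.373,  0.038]), ((494.60107421875, -374.83740234375), (81.31441497802734, 50.962066650390625), 87.57746887207031))
tops [('egg', (83, array([0.613, 0.107, 0.06 ]))), ('sh', (95, array([0.6  , 0.031, 0.075]))), ('c1', (41, array([0.596, 0.292, 0.034]))), ('c2', (41, array([0.596, 0.244, 0.034]))), ('ink', (44, array([ 0.442, -0.171,  0.063]))), ('tin', (204, array([ 0.56 , -0.156,  0.017])))]
```

View pics/top3.png

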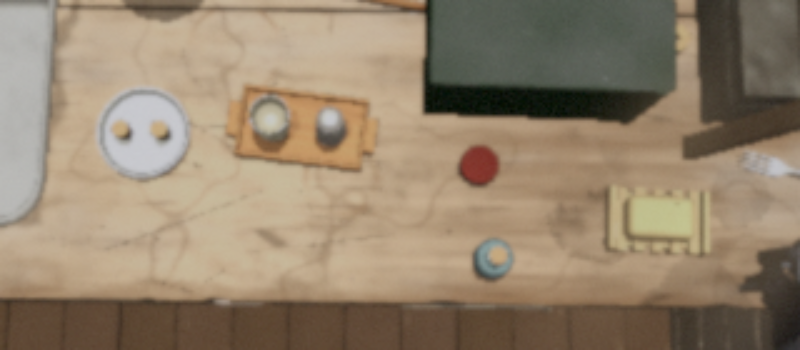

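View pics/sc3.png

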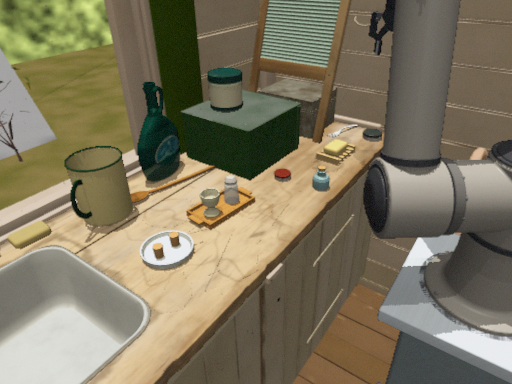

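Top crop: corks at (121,131) and (160,131) in the dish, egg cup (270,120) and shaker (330,126) in the tray, soap centred at (660,217) between the lips. The scene view confirms everything is upright, and the bottle and tin have not moved. Handing in.

```bash
python3 -c "
from workcell import r
print(r.finish_job(), r.read_state()['time_s'])"
```

```text
the job is handed in; nothing more can be done
the job is handed in; nothing more can be done
```

The job is handed in: by the last camera check the egg cup and shaker stand in the tray, both corks stand in the dish, the soap lies centred on its dish, and the bottle and tin are where they started; the hand-in call gave no pass/fail result.

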